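# Lock the levelling foot with its second nut

## Task

Two levelling feet for the storage rack are bolted to the bench. On the one whose stud carries two nuts, run the upper, tall nut down clockwise onto the thin nut and tighten it firmly against it so that the two lock, then let go. Do not turn the nut of the other foot, which has one nut only.

Things in the scene. Friction and masses are not known exactly. Their poses are not given: they have to be found in the camera images.
- tall_nut_center (a point): Centre (half-way up, about 61 mm over the bench) of the tall steel hex nut: 36 mm across flats, 36 high. z up; x square to one pair of flats, others at 60 and 120 degrees. On a fixed 24 mm stud, top at 95 mm; base plate 90 mm square. The fixed thin nut below it, as wide but turned otherwise, spans 30 to 42 mm over the bench: keep fingertips above that, gripping a few mm above centre
- tall_nut_run (a joint): How far the tall nut has been run down, rad, growing clockwise seen from above. Starts at 0.1 to 0.4; at 1.0 it meets the thin nut. Turns easily (0.05 N m), sinks 10 mm per turn (1 to 1.5 mm in all) and stays where it is left; it does not lift off.
- tall_nut_bite (a joint): How far the tall nut has been tightened after meeting the thin nut, rad, clockwise seen from above. Starts at 0; moves once tall_nut_run is at its end, against 0.25 N m of friction, up to 0.5, where it stops dead; it stays where it is left. Firmly tight from about 0.2 on, so the whole job is one turn of 0.8 to 1.4 rad.
- single_nut (a joint): Angle of the single tall nut on the other foot, rad, clockwise from above, 0 at the start; not to be turned. That foot has the same plate, stud and tall nut but no thin nut, so its nut sits down on the plate (10 to 46 mm over the bench) with a long bare thread above. The feet stand at least 0.2 m apart, either one on the left; a loose spare nut, washer and bolt lie between them.
Mind the look-alikes: they are no part of the job. What is shaped like the part that bears tall_nut_center but brown, purple or turquoise is not meant.

How it is judged (in metres and radians):
At the end, for the whole second after the job is handed in: The tall nut is run down onto the thin nut (tall_nut_run above 0.85 rad, so turned back by less than about 9 degrees), it has been tightened against it (tall_nut_bite above 0.12 rad), and it is at rest (value of joint tall_nut_run above 0.85 rad and value of joint tall_nut_bite above 0.12 rad and velocity of joint each of tall_nut_run, tall_nut_bite below 0.05 rad/s); the robot touches nothing.
It fails at once if the other foot's single nut is turned by more than 0.2 rad (value of joint single_nut above 0.2 rad or value of joint single_nut below -0.2 rad).
It also fails if it takes over 32 s, if anything falls off the work surface, if the arm or the gripper's body presses on something with over 40 N, if the wrist force passes 120 N, or if a joint passes its speed limit or range.

## Robot

A 6-joint arm with a two-finger parallel gripper is mounted at the origin on the work surface. World frame = base frame: x ahead of the robot, y to its left, z up, the work surface at z = 0. Lengths are in mm, angles in rad, forces in N, time in s.
With the tool pointing down it reaches from about 350 to 875 mm from the base axis. Payload 4.2 kg.
Tool frame: the origin (TCP) lies at the very end of the fingers, on their centre line; the grasp point (between the pads) lies 19 mm behind it (arm.grasp_offset is the distance from the TCP to the grasp point, in mm); z points along the fingers, y is the direction in which the jaws open and shut (so a half turn about z gives the same grasp; the last joint's range is limited). The gripper opens to 85 mm and grips with 20 to 120 N. Pads are 22 mm wide; open, the fingers measure 114 mm over their backs; the gripper's body (76 mm by 85 mm) begins 54 mm behind the grasp point. The pads swing forward as they close: fully open they stand 13 mm farther back than shut.
Start: joints at [-0.92, 0.385, 0.008, 0, -1.194, -0.259], TCP at [238.671, -577.612, 231.312] pointing down, gripper open.
Joint ranges: [-3.14, 3.14], [-1.21, 2.06], [-1.07, 1.41], [-3.16, 2.05], [-2.99, -0.16], [-3.1, 3.1]. Speed limits (rad/s): [2.79, 2.79, 3.14, 3.14, 3.14, 3.14].

## Interface

Orientations are given as a unit quaternion [x, y, z, w].
In Python, from bench import arm gives the robot as it stands.
- The arm moves only by the tool arm_command, never from a script. Its argument "commands" is one flat list of numbers, 4 for each row, row after row: the shift along the tool's x, y, z in m, then the turn about the tool's z in degrees. In form: [tx, ty, tz, roll, tx, ty, tz, roll, ...]. A call has exactly 5 rows; each row shifts and turns the pose as measured when the row begins, along the tool's axes as they then stand; what a row does not reach is not made up. A row lasts 1/10 s, in which the tool goes at most 50 mm and 8.59 degrees, less where a joint would pass 70% of its speed; a pose out of reach is approached as far as the arm can. A call with a gripper value outside its range is refused whole. "jaw" is the opening, from 0 (shut) to 1 (fully open), set as the call begins (left out, the last holds). The fingers move at their own pace and stop on an object; the grip force is fixed at half the most. Time passes only in rows, so rows that do not move let the fingers close, or fill a call up. It gives the time, the measured TCP pose, the force and the opening at its end, in the units of the state.
- arm.read_state(): the state, without advancing time (a new reading comes with each control period).
- arm.get_image(name): name is "scene" or "top" or "wrist"; returns the picture (384x512x3 uint8, red, green, blue); there is no depth.
- arm.camera_info(name): a dict with "camera_matrix" (3x3 intrinsics, pixels), "k1" (the pictures are not rectified: a ray, as slopes to the right and down, at radius r is drawn at 1 + k1 r^2 times it, then the intrinsics apply), "world_from_camera" (4x4, takes a point from camera to world coordinates). Camera axes: x right, y down, z forward; pixel columns grow to the right and rows downward; lengths in mm; the calibration is good to about 2 mm. A picture is of the moment at which its call begins: read the wrist's pose just before it. camera_info takes no time and is no camera call; for the wrist camera it gives the pose at the moment of the call.
- arm.job_done(): hands the job in, once; it reports no verdict.
Trained networks look in the newest picture that a camera, given by its name, has taken for a name from the list of things; names that differ only in an ending like _2 or _b are one class to them, and where a whole thing is asked for, a point or a joint stands for the part that bears it (a point fixed in the world has none). Each returns a list of dicts, best first, with "confidence" (0 to 1); they miss things now and then, are a little off and sometimes report something else, mostly with a low value. They report only what shows in the picture. A call takes as long as a camera call. They do not tell look-alikes from the thing itself.
- arm.regions_of(camera, target): "mask" (384x512 bool, what is visible of it).
- arm.place_of(camera, target): "centre" ([x, y, z] in mm, in the coordinates of the camera as it stood for that picture, good to about 4 mm: a listed point, or the origin of a listed thing).
The state is a dict: "clock": time; "joints": joint angles; "joint_vel": joint speeds; "joint_efforts": joint torques, N m; "position": TCP position; "ee_rot": TCP orientation; "contact_force": force on the tool from outside, world axes, zero at the start; "wrist_torque": the same for the moment, N m; "gripper_width": finger opening in mm.
Only numpy, scipy, OpenCV 4.12 (cv2) and the standard library are available. Lean on these libraries where they do the work, as an engineer would, in place of code of your own. Each camera call takes 0.05 s, during which the arm holds its last target.

## Working session

There is one attempt and no reset: what is moved stays moved. The work goes in short steps, Python scripts to look and compute and a tool call to move; the robot and the scene stay as the last step left them, time stands still between calls to the robot, and variables do not carry over. Pictures are saved under pics/ and viewed, and the job is handed in when it is done.

Besides the shell and the picture viewer there is one more tool, called as name(argument=value, ...), one argument or row to a line, values as JSON. arm_command: Moves the arm, as the interface text tells. Its arguments: {"type":"object","properties":{"commands":{"type":"array"},"jaw":{"type":"number"}},"required":["commands"]}

```bash
mkdir -p pics; cat > h.py <<'E'
import numpy as np, cv2
from bench import arm
def save(n,img): cv2.imwrite(f'pics/{n}.png',cv2.cvtColor(img,cv2.COLOR_RGB2BGR))
def toworld(info,p):
    T=np.array(info['world_from_camera']);return (T@np.append(p,1))[:3]
def project(info,P):
    T=np.linalg.inv(np.array(info['world_from_camera']));c=(T@np.append(P,1))[:3]
    s=c[:2]/c[2];s=s*(1+info['k1']*(s@s));K=np.array(info['camera_matrix']);return (K@np.append(s,1))[:2]
def ray(info,uv,z):
    K=np.array(info['camera_matrix']);d=(np.linalg.inv(K)@np.append(uv,1))[:2];s=d.copy()
    for _ in range(20): s=d/(1+info['k1']*(s@s))
    T=np.array(info['world_from_camera']);v=T[:3,:3]@np.append(s,1);o=T[:3,3]
    return o+v*(z-o[2])/v[2]
E
python3 - <<'E'
from h import *
s=arm.read_state();print(s)
for c in ['scene','top']:
    i=arm.get_image(c);save(c+'0',i);info=arm.camera_info(c)
    for d in arm.place_of(c,'tall_nut_center'):
        w=toworld(info,d['centre']);print(c,d['confidence'],w,project(info,w))
    for d in arm.place_of(c,'single_nut')[:3]:
        w=toworld(info,d['centre']);print(c,'single',d['confidence'],w,project(info,w))
E
```

```text
{'clock': 0.0, 'joints': array([-9.20404109e-01,  3.85546164e-01,  6.62831250e-03, -4.94445962e-04,
       -1.19402335e+00, -2.58553192e-01]), 'joint_vel': array([-0.00161089,  0.00163519, -0.00144419, -0.00054475, -0.00075584,
        0.00114673]), 'joint_efforts': array([-1.24023518e-03, -3.92288411e+01,  1.88397878e+01,  4.18621480e+00,
       -4.73655018e-03, -1.70327394e-05]), 'position': array([ 238.44273697, -577.08952223,  230.22952149]), 'ee_rot': array([-1.94578960e-01,  9.80886245e-01,  1.06444745e-03, -2.64327179e-04]), 'contact_force': array([-0.94570128,  0.30103921,  1.27922763]), 'wrist_torque': array([-0.03151037, -0.04352017,  0.00198472]), 'gripper_width': 85.35160524265324}
scene 0.74 [542.33767258 128.21949629  58.5181218 ] [281.76938966 234.60947652]
scene 0.73 [601.54385796 277.42271203  61.25454748] [345.95190198 255.76218642]
scene 0.7 [408.85696199 316.93624283  64.77747303] [351.53843947 194.2669326 ]
scene 0.61 [260.56117704 396.88461774  57.19937858] [371.00426412 159.41678147]Traceback (most recent call last):
  File "<stdin>", line 7, in <module>
ValueError: it knows: tall_nut_center
```

```bash
python3 - <<'E'
from h import *
for c in ['top']:
    i=arm.get_image(c);save(c+'0',i);info=arm.camera_info(c)
    for d in arm.place_of(c,'tall_nut_center'):
        w=toworld(info,d['centre']);print(c,d['confidence'],w,project(info,w))
E
```

```text
top 0.65 [407.77048735 318.63921262  63.32562506] [163.58475793 195.63773982]
top 0.59 [544.1718806  128.36678246  59.35042184] [227.31714733 151.14019115]
top 0.55 [266.07510989 400.35309107  59.28680409] [135.91342239 242.83380486]
top 0.47 [602.47165309 282.91978981  58.61936414] [177.25933689 132.80377868]
```

View pics/scene0.png

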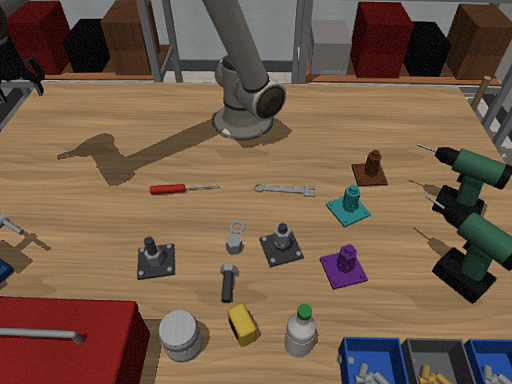

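View pics/top0.png

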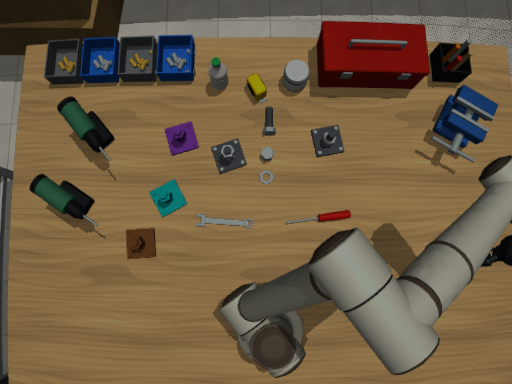

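```bash
python3 - <<'E'
import cv2,numpy as np
a=cv2.imread('pics/scene0.png');b=cv2.imread('pics/top0.png')
f=lambda i,x,y:cv2.resize(i[y-32:y+32,x-32:x+32],(390,290*390//290*1),interpolation=cv2.INTER_CUBIC)[:, :]
r1=np.hstack([f(a,282,242),f(a,155,255)]);r2=np.hstack([f(b,229,155),f(b,328,140)])
o=cv2.resize(np.vstack([r1,r2]),(600,600));cv2.imwrite('pics/crop0.png',o)
E
```

```text
(no output)
```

View pics/crop0.png

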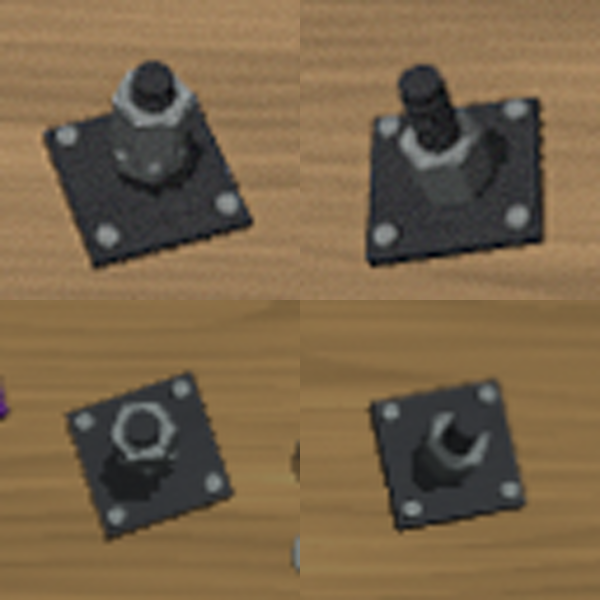

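```bash
python3 - <<'E'
from h import *
i=arm.camera_info('wrist');T=np.array(i['world_from_camera']);print(T.round(3),i['camera_matrix'],i['k1'])
E
```

```text
[[-3.82000e-01  8.87000e-01  2.58000e-01  1.72415e+02]
 [ 9.24000e-01  3.66000e-01  1.09000e-01 -6.05180e+02]
 [ 2.00000e-03  2.81000e-01 -9.60000e-01  3.72519e+02]
 [ 0.00000e+00  0.00000e+00  0.00000e+00  1.00000e+00]] [[302.58781788   0.         254.64106347]
 [  0.         302.58781788 191.06183225]
 [  0.           0.           1.        ]] -0.047006569969540266
```

arm_command(
  commands=[-0.034,0.033,0,0,-0.034,0.033,0,0,-0.034,0.033,0,0,-0.034,0.033,0,0,-0.034,0.033,0,0],
)

```text
clock: 0.7
position: [333.4, -357.7, 227.3]
ee_rot: [-0.189, 0.982, 0.002, -0.001]
contact_force: [2.1, -0.0, -0.8]
gripper_width: 85.5
```

arm_command(
  commands=[-0.035,0.034,0,0,-0.035,0.034,0,0,-0.035,0.034,0,0,-0.035,0.034,0,0,-0.035,0.034,0,0],
)

```text
clock: 1.2
position: [433.0, -128.1, 228.4]
ee_rot: [-0.189, 0.982, 0.002, -0.0]
contact_force: [1.0, -1.0, -0.1]
gripper_width: 85.7
```

arm_command(
  commands=[-0.035,0.034,0,0,-0.035,0.034,0,0,-0.035,0.034,0,0,-0.03,0.03,0,0,0,0,0,0],
)

```text
clock: 1.7
position: [511.5, 55.0, 229.4]
ee_rot: [-0.192, 0.981, 0.002, 0.001]
contact_force: [-0.3, -0.0, -0.1]
gripper_width: 85.4
```

```bash
python3 - <<'E'
from h import *
s=arm.read_state();print(s['clock'],s['position'],s['ee_rot'],s['joints'])
info=arm.camera_info('wrist');i=arm.get_image('wrist');save('w1',cv2.resize(i,(768,576),interpolation=cv2.INTER_CUBIC))
for d in arm.place_of('wrist','tall_nut_center'):
    w=toworld(info,d['centre']);print(d['confidence'],w,project(info,w))
E
```

```text
1.7 [511.4635563   55.04620668 229.39778574] [-0.19246742  0.98130111  0.00165266  0.00130348] [ 0.42147848  0.19672435 -0.26282764 -0.00294055 -1.10795998 -1.60361341]
0.77 [546.47926621 126.65506878  62.31987226] [302.26547166 226.01054245]
```

View pics/w1.png

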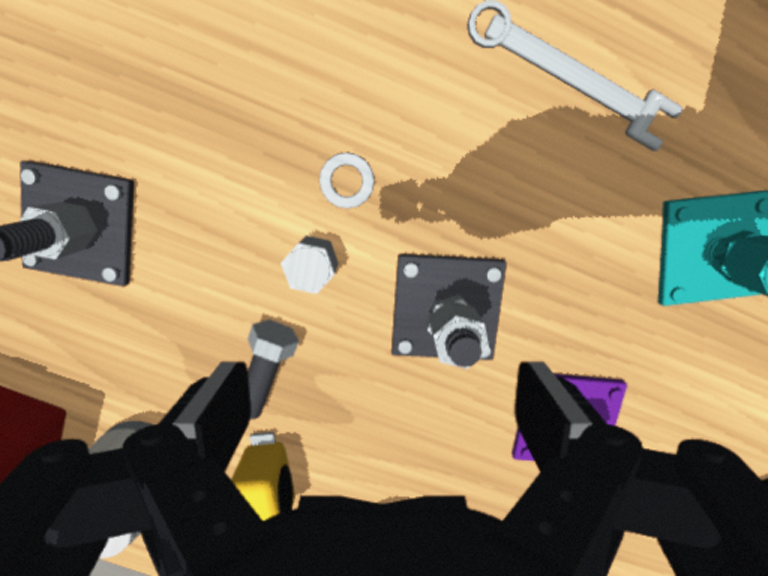

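```bash
cat > hx.py <<'E'
from h import *
def hexpts(c,yaw,z):
    return [np.array([c[0]+36/np.sqrt(3)*np.cos(a),c[1]+36/np.sqrt(3)*np.sin(a),z]) for a in yaw+np.pi/6+np.arange(6)*np.pi/3]
def draw(img,info,c,yaw,z,off,k,col,base=None):
    p=np.array([(project(info,q)-off)*k for q in hexpts(c,yaw,z)])
    cv2.polylines(img,[p.round().astype(int)],True,col,1)
E
python3 - <<'E'
from hx import *
i=cv2.imread('pics/w1.png');c=i[400-200-0:400, 380:560]
c=i[270:390,400:540];cv2.imwrite('pics/w1c.png',cv2.resize(c,(700,600),interpolation=cv2.INTER_CUBIC))
info=arm.camera_info('wrist')
for z in (79,95): print(z,ray(info,np.array([463,345])/1.5,z))
E
```

```text
79 [540.53811073 126.13812119  79.        ]
95 [535.20504748 120.56335207  95.        ]
```

View pics/w1c.png

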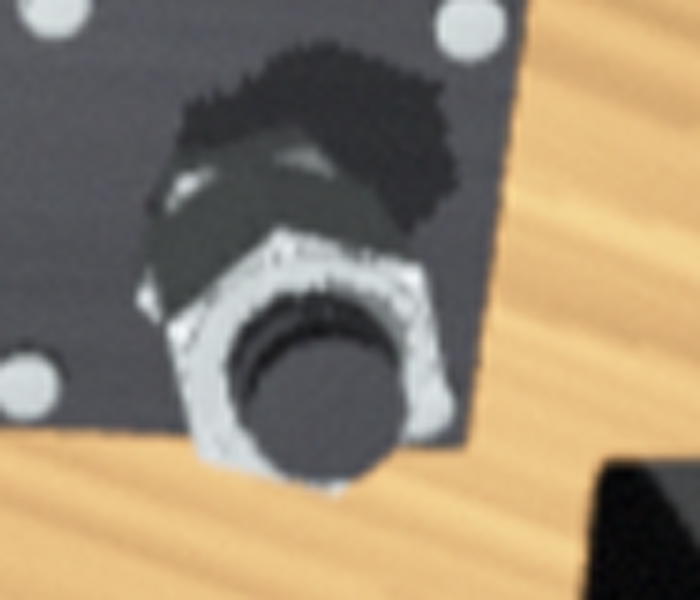

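```bash
cat >> hx.py <<'E'
def fit(info,pts,z):
    W=np.array([ray(info,p,z)[:2] for p in pts]);c=W.mean(0);d=W-c
    a=np.arctan2(d[:,1],d[:,0]); yaw=np.angle(np.exp(6j*(a-np.pi/6)).sum())/6
    return c,np.linalg.norm(d,axis=1),np.degrees(yaw),np.degrees(np.angle(np.exp(6j*(a-np.pi/6-yaw)))/6)
E
python3 - <<'E'
from hx import *
info=arm.camera_info('wrist')
o=np.array([400,270])
P=[(170,330),(285,235),(420,270),(450,415),(335,490),(205,460)]
print(fit(info,[(np.array(p)/5+o)/1.5 for p in P],80))
print(ray(info,(np.array([322,398])/5+o)/1.5,95))
s=arm.read_state();q=s['ee_rot']
from scipy.spatial.transform import Rotation as R
M=R.from_quat(q).as_matrix();print(M.round(3),np.degrees(np.arctan2(M[1,1],M[0,1])))
E
```

```text
(array([539.45258105, 124.81613214]), array([20.67614898, 20.2291713 , 20.3923941 , 21.24556577, 19.26977303,
       19.97760983]), np.float64(5.384399375011856), array([ 0.45116542, -0.29244583,  2.09788014, -3.28607577, -0.15796706,
        1.14264588]))
[537.86210014 122.83117002  95.        ]
[[-0.927 -0.375 -0.   ]
 [-0.375  0.927  0.003]
 [-0.001  0.003 -1.   ]] 112.01841773435451
```

arm_command(
  commands=[-0.026,0.027,0,0,-0.026,0.027,0.01,0,0,0,0.03,-6.7,0,0,0.03,-6.7,0,0,0,0],
)

```text
clock: 2.3
position: [537.2, 118.1, 159.2]
ee_rot: [-0.304, 0.953, 0.002, 0.001]
contact_force: [-0.8, 0.1, 0.2]
gripper_width: 85.1
```

```bash
cat > look.py <<'E'
from hx import *
import sys
from scipy.spatial.transform import Rotation as R
s=arm.read_state();M=R.from_quat(s['ee_rot']).as_matrix()
info=arm.camera_info('wrist');i=arm.get_image('wrist')
print(s['clock'],s['position'],s['joints'][5],np.degrees(np.arctan2(M[1,1],M[0,1])),M.round(3).tolist())
u=project(info,[539.5,125,80]);x0,y0=int(u[0]-50),int(u[1]-40);print('off',x0,y0)
x0=max(x0,0);y0=max(y0,0)
save(sys.argv[1],cv2.resize(i[y0:y0+80,x0:x0+100],(750,600),interpolation=cv2.INTER_CUBIC))
E
python3 look.py w2
```

```text
2.3 [537.15210671 118.12759763 159.16553078] -1.4608500109172897 125.40302645813362 [[-0.815, -0.579, 0.002], [-0.579, 0.815, 0.004], [-0.003, 0.002, -1.0]]
off 209 166
```

View pics/w2.png

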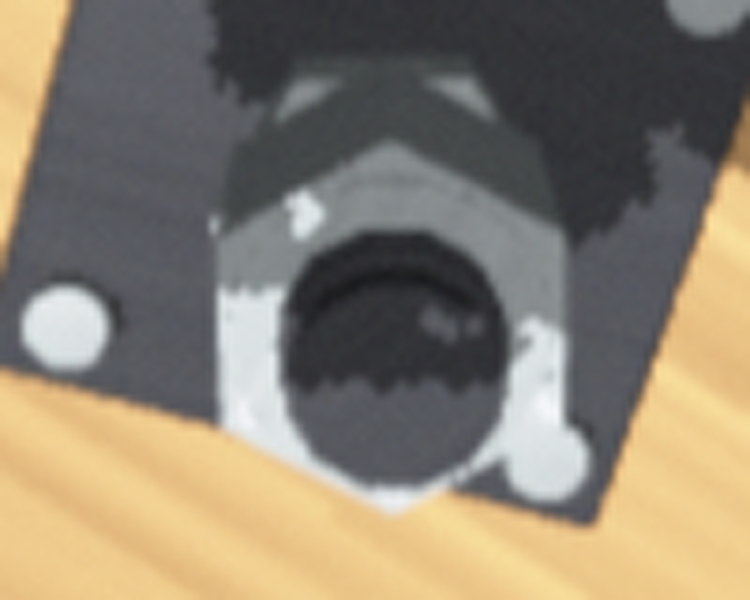

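```bash
python3 - <<'E'
from hx import *
from scipy.spatial.transform import Rotation as R
info=arm.camera_info('wrist');o=np.array([209,166])
P=[(217,237),(390,142),(567,233),(566,422),(392,515),(218,425)]
c,r,y,res=fit(info,[np.array(p)/7.5+o for p in P],80);print(c,r,y,res)
s=arm.read_state();M=R.from_quat(s['ee_rot']).as_matrix()
print(M.T@(np.array([c[0],c[1],47])-s['position']), ray(info,np.array([395,375])/7.5+o,95))
E
```

```text
[543.64688788 128.3981003 ] [20.87519673 20.56857435 21.02476887 21.17939083 20.98484699 21.15343056] 5.8847200396226285 [-0.42545711  0.28257522  0.37054693  0.53180021 -0.10279789 -0.65691904]
[ -9.01341001   5.18305151 114.63161354] [542.82815228 127.79372709  95.        ]
```

arm_command(
  commands=[-0.009,0.005,0,0,0,0,0.025,0,0,0,0.025,0,0,0,0.02,0,0,0,0,0],
)

```text
clock: 2.85
position: [551.5, 129.4, 100.8]
ee_rot: [-0.298, 0.955, 0.002, 0.014]
contact_force: [-0.6, -0.2, 1.0]
gripper_width: 85.2
```

```bash
cat > st.py <<'E'
from hx import *
from scipy.spatial.transform import Rotation as R
s=arm.read_state();M=R.from_quat(s['ee_rot']).as_matrix()
print(s['clock'],s['position'].round(1),s['joints'].round(3),np.degrees(np.arctan2(M[1,1],M[0,1])),s['contact_force'].round(1),s['wrist_torque'].round(3),s['gripper_width'])
print(M.T@(np.array([543.4,128.2,47])-s['position']))
E
python3 st.py
```

```text
2.85 [551.5 129.4 100.8] [ 0.517  0.403 -0.33   0.002 -0.81  -1.485] 124.62223951646787 [-0.6 -0.2  1. ] [-0.076  0.087 -0.004] 85.23664662009355
[ 8.80141606  3.7911683  53.58815101]
```

arm_command(
  commands=[0.0085,0.0035,0,0.5,0,0,0,0,0,0,0,0,0,0,0,0,0,0,0,0],
)

```text
clock: 3.35
position: [545.7, 128.9, 108.0]
ee_rot: [-0.292, 0.956, 0.003, 0.02]
contact_force: [-0.4, 0.4, 0.3]
gripper_width: 85.3
```

```bash
python3 st.py; python3 look.py w3; python3 st.py
```

```text
3.35 [545.7 128.9 108. ] [ 0.523  0.38  -0.347  0.005 -0.804 -1.503] 123.97943416080255 [-0.4  0.4  0.3] [-0.072  0.062  0.04 ] 85.26438555012301
[ 4.74338199  1.13420247 60.8180761 ]
3.35 [545.74142164 128.85779236 107.964822  ] -1.5033466398409467 123.97943416080255 [[-0.828, -0.559, 0.037], [-0.559, 0.829, 0.017], [-0.04, -0.006, -0.999]]
off 205 173
3.4 [545.8 128.9 108. ] [ 0.523  0.38  -0.347  0.005 -0.803 -1.503] 123.98306536567448 [-0.3  0.   0.2] [-0.031  0.098  0.002] 85.33765994601524
[ 4.79932879  1.16939889 60.80811643]
```

View pics/w3.png

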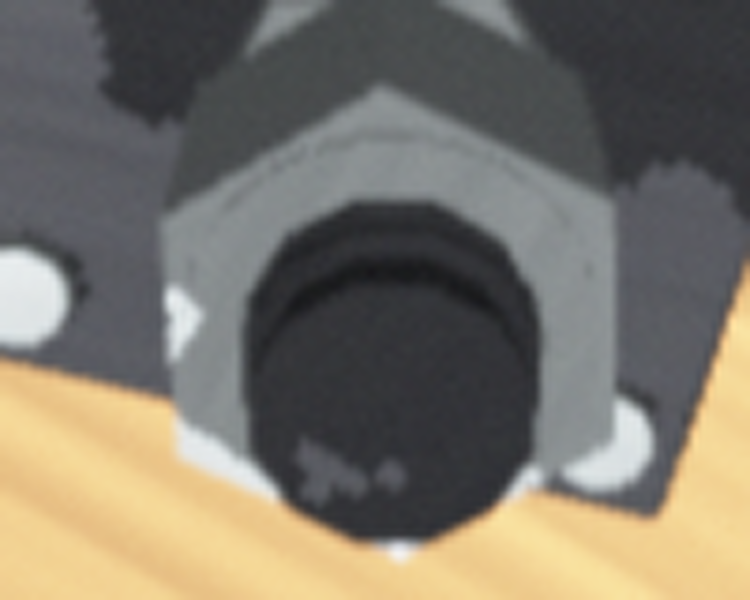

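arm_command(
  commands=[0.0,0.0,-0.025,0,0,0,-0.025,0,0,0,-0.02,0,0,0,0,0,0,0,0,0],
)

```text
clock: 3.9
position: [542.8, 127.5, 179.7]
ee_rot: [-0.292, 0.956, 0.003, 0.019]
contact_force: [-0.7, -0.1, -1.0]
gripper_width: 85.2
```

```bash
python3 st.py
```

```text
3.9 [542.8 127.5 179.7] [ 0.523  0.296 -0.264  0.004 -0.972 -1.503] 123.94568306021414 [-0.7 -0.1 -1. ] [-0.053  0.112 -0.015] 85.2200977342481
[  4.10150301   1.02701161 132.59006146]
```

arm_command(
  commands=[0.004,0.001,0.005,0.5,0,0,0.012,0.5,0,0,0.012,0.3,0,0,0.008,0,0,0,0.004,0],
)

```text
clock: 4.4
position: [537.4, 125.5, 130.9]
ee_rot: [-0.28, 0.96, 0.003, 0.015]
contact_force: [0.2, 0.0, -0.7]
gripper_width: 85.6
```

```bash
python3 st.py
```

```text
4.4 [537.4 125.5 130.9] [ 0.524  0.343 -0.334  0.003 -0.863 -1.53 ] 122.46326405090016 [ 0.2  0.  -0.7] [0.01  0.073 0.02 ] 85.56409483253549
[-4.04730993 -0.66044833 84.05830088]
```

arm_command(
  commands=[-0.002,0,0.002,-1.8,-0.001,0,0.004,-1.7,0,0,0.004,0,0,0,0.002,0,0,0,0,0],
)

```text
clock: 4.9
position: [538.8, 126.5, 114.2]
ee_rot: [-0.309, 0.951, 0.001, 0.012]
contact_force: [0.4, -0.7, -0.0]
gripper_width: 85.7
```

```bash
python3 st.py
```

```text
4.9 [538.8 126.5 114.2] [ 0.525  0.369 -0.345  0.003 -0.834 -1.469] 125.9995433719619 [ 0.4 -0.7 -0. ] [-0.034  0.078 -0.056] 85.68759857772278
[-3.22248575 -1.02809289 67.3104404 ]
```

arm_command(
  commands=[-0.002,-0.001,0.005,0,-0.001,0,0.01,0,0,0,0.01,0,0,0,0.006,0,0,0,0.003,0],
)

```text
clock: 5.4
position: [543.1, 128.0, 77.8]
ee_rot: [-0.309, 0.951, 0.002, 0.012]
contact_force: [0.1, 0.4, -0.3]
gripper_width: 85.5
```

```bash
python3 st.py
```

```text
5.4 [543.1 128.   77.8] [ 0.523  0.422 -0.373  0.003 -0.752 -1.468] 125.95963382599479 [ 0.1  0.4 -0.3] [-0.007  0.045 -0.042] 85.51501539681547
[ 0.33406833  0.1363849  30.77819622]
```

arm_command(
  commands=[0,0,0.006,0,0,0,0.009,0,0,0,0.008,0,0,0,0.003,0,0,0,0,0],
)

```text
clock: 5.9
position: [543.3, 128.1, 48.6]
ee_rot: [-0.309, 0.951, 0.001, 0.011]
contact_force: [-0.4, 0.3, 0.8]
gripper_width: 85.8
```

```bash
python3 st.py
```

```text
5.9 [543.3 128.1  48.6] [ 0.523  0.464 -0.397  0.003 -0.687 -1.468] 125.95730267499566 [-0.4  0.3  0.8] [-0.03   0.044  0.04 ] 85.75623051407105
[-0.12855233  0.06453693  1.57486317]
```

Well placed; close the jaws.

arm_command(
  commands=[0,0,0.001,0,0,0,0,0,0,0,0,0,0,0,0,0,0,0,0,0],
  jaw=0,
)

```text
clock: 6.4
position: [543.6, 128.6, 48.5]
ee_rot: [-0.309, 0.951, 0.002, 0.012]
contact_force: [0.8, -0.7, -2.5]
gripper_width: 35.2
```

arm_command(
  commands=[0,0,0,0,0,0,0,0,0,0,0,0,0,0,0,0,0,0,0,0],
)

```text
clock: 6.9
position: [543.6, 128.6, 48.5]
ee_rot: [-0.309, 0.951, 0.002, 0.012]
contact_force: [-0.2, 0.1, 0.6]
gripper_width: 35.4
```

```bash
python3 st.py
```

```text
6.9 [543.6 128.6  48.5] [ 0.523  0.464 -0.397  0.003 -0.685 -1.468] 125.9726558579114 [-0.2  0.1  0.6] [0.138 0.121 0.033] 35.44902809388591
[ 0.44901017 -0.2044307   1.47290137]
```

arm_command(
  commands=[0,0,0.0001,3,0,0,0.0001,5,0,0,0.0001,5,0,0,0.0001,5,0,0,0.0001,4],
)

```text
clock: 7.4
position: [543.9, 127.9, 47.8]
ee_rot: [-0.115, 0.993, 0.003, 0.011]
contact_force: [-0.6, -0.3, -0.8]
gripper_width: 35.0
```

```bash
python3 st.py
```

```text
7.4 [543.9 127.9  47.8] [ 0.523  0.465 -0.398  0.005 -0.684 -1.867] 103.19141210794159 [-0.6 -0.3 -0.8] [-0.048  0.026  0.043] 35.04282391831244
[0.42974728 0.41682232 0.84171564]
```

arm_command(
  commands=[0,0,0.0001,3,0,0,0.0001,3,0,0,0.0001,3,0,0,0.0001,2,0,0,0,1],
)

```text
clock: 7.9
position: [543.9, 127.4, 47.5]
ee_rot: [-0.006, 1.0, 0.004, 0.011]
contact_force: [-0.2, -0.1, -1.2]
gripper_width: 35.0
```

```bash
python3 st.py
```

```text
7.9 [543.9 127.4  47.5] [ 0.522  0.466 -0.399  0.006 -0.684 -2.085] 90.7127342063261 [-0.2 -0.1 -1.2] [-0.096  0.092  0.001] 35.006258141853365
[0.48589522 0.78899145 0.49426394]
```

arm_command(
  commands=[0,0,0.0001,2,0,0,0.0001,2,0,0,0.0001,2,0,0,0,2,0,0,0,2],
)

```text
clock: 8.4
position: [543.8, 127.1, 47.2]
ee_rot: [0.083, 0.996, 0.004, 0.01]
contact_force: [-0.3, -0.1, -0.4]
gripper_width: 35.2
```

```bash
python3 st.py
```

```text
8.4 [543.8 127.1  47.2] [ 0.522  0.466 -0.399  0.008 -0.684 -2.266] 80.46264875125465 [-0.3 -0.1 -0.4] [-0.023  0.046  0.333] 35.21976240801359
[0.62437343 1.01163496 0.24332363]
```

arm_command(
  commands=[0,0,0,2,0,0,0,2,0,0,0,2,0,0,0,2,0,0,0,2],
)

```text
clock: 8.9
position: [543.7, 126.8, 47.2]
ee_rot: [0.17, 0.985, 0.004, 0.01]
contact_force: [-0.6, 0.3, -1.3]
gripper_width: 35.0
```

```bash
python3 st.py
```

```text
8.9 [543.7 126.8  47.2] [ 0.523  0.467 -0.399  0.01  -0.685 -2.443] 70.46649817171728 [-0.6  0.3 -1.3] [-0.093  0.13   0.21 ] 35.01955978528903
[0.81010161 1.2297132  0.23086074]
```

arm_command(
  commands=[0,0,0,2,0,0,0,2,0,0,0,2,0,0,0,1,0,0,0,0],
)

```text
clock: 9.4
position: [543.6, 126.6, 47.2]
ee_rot: [0.229, 0.973, 0.003, 0.009]
contact_force: [0.3, 0.1, 0.1]
gripper_width: 35.3
```

```bash
python3 st.py
```

```text
9.4 [543.6 126.6  47.2] [ 0.524  0.467 -0.4    0.013 -0.687 -2.566] 63.54528976821305 [0.3 0.1 0.1] [-0.056  0.075  0.172] 35.25032903932184
[0.92529244 1.34687353 0.23492075]
```

arm_command(
  commands=[0,0,0,0,0,0,0,0,0,0,0,0,0,0,0,0,0,0,0,0],
  jaw=1,
)

```text
clock: 9.9
position: [544.2, 126.6, 47.6]
ee_rot: [0.229, 0.973, 0.004, 0.01]
contact_force: [-0.1, -0.3, -0.6]
gripper_width: 85.3
```

arm_command(
  commands=[0,0,-0.006,0,0,0,-0.01,0,0,0,-0.015,0,0,0,-0.02,0,0,0,-0.02,0],
)

```text
clock: 10.4
position: [541.2, 125.5, 120.7]
ee_rot: [0.23, 0.973, 0.002, 0.008]
contact_force: [-0.3, 0.5, 0.1]
gripper_width: 85.3
```

arm_command(
  commands=[0,0,-0.01,0,0,0,-0.01,0,0,0,-0.005,0,0,0,0,0,0,0,0,0],
)

```text
clock: 10.9
position: [541.8, 126.1, 151.1]
ee_rot: [0.23, 0.973, 0.004, 0.01]
contact_force: [-1.8, -1.0, -0.4]
gripper_width: 85.7
```

```bash
python3 st.py; python3 look.py w4
```

```text
10.9 [541.8 126.1 151.1] [ 0.524  0.331 -0.296  0.01  -0.924 -2.564] 63.46679041285017 [-1.8 -1.  -0.4] [-0.031  0.042  0.036] 85.65506405053887
[  1.3475445    1.27582234 104.08528645]
10.9 [541.79341789 126.09104018 151.06806252] -2.5641248202698965 63.46679041285017 [[-0.894, 0.447, 0.022], [0.447, 0.895, 0.004], [-0.018, 0.013, -1.0]]
off 201 159
```

View pics/w4.png

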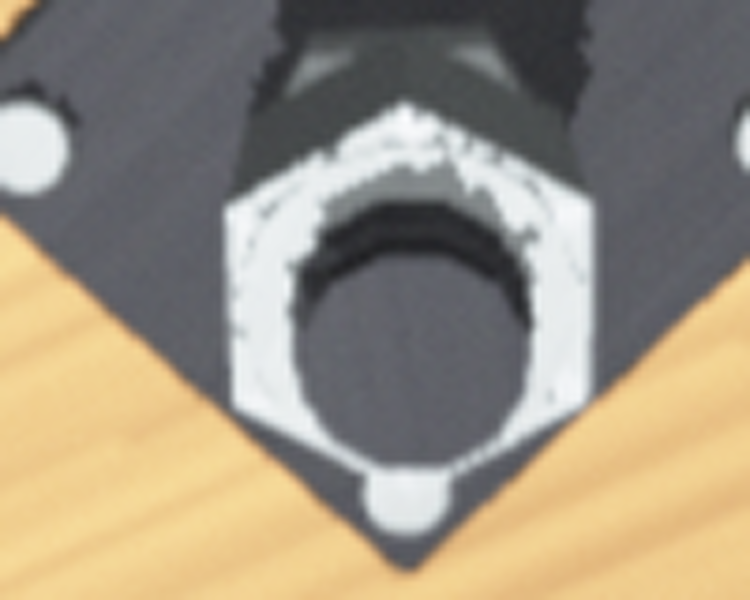

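```bash
python3 - <<'E'
from hx import *
info=arm.camera_info('wrist');o=np.array([201,159])
P=[(225,208),(406,103),(594,205),(591,408),(233,408)]
W=np.array([ray(info,np.array(p)/7.5+o,78.5)[:2] for p in P])
from scipy.optimize import least_squares
def f(x):
    h=np.array(hexpts(x[:2],x[2],0))[:,:2]
    return [np.min(np.linalg.norm(h-w,axis=1)) for w in W]
r=least_squares(f,[543,128,np.radians(4.5)]);print(r.x[:2],np.degrees(r.x[2]),r.fun)
top=arm.get_image('top');save('top1',top);sc=arm.get_image('scene');save('scene1',sc)
cv2.imwrite('pics/cmp.png',cv2.resize(np.hstack([cv2.imread('pics/scene0.png')[215:285,120:190],cv2.cvtColor(sc,4)[215:285,120:190]]),(800,400),interpolation=cv2.INTER_CUBIC))
E
```

```text
[541.75587095 127.49610299] 3.8433258093430975 [0.1829371  0.33282513 0.121267   0.46020122 0.12263026]
```

View pics/cmp.png

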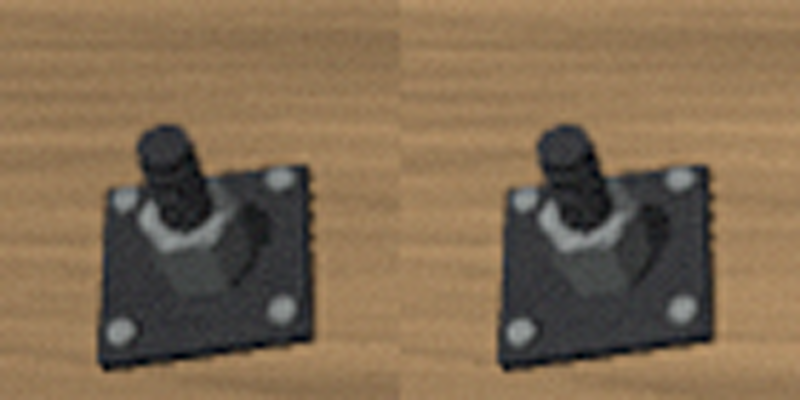

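The tall nut's flats now measure 3.8°, against 3.5° expected after a 62.4° turn. The single nut looks unchanged, and the gripper is clear of everything, so I'm handing the job in.

```bash
python3 - <<'E'
from h import *
print(arm.job_done())
E
```

```text
the job is handed in; nothing more can be done
None
```

I turned the tall nut on the two-nut foot (at about x 543, y 128 mm) clockwise by 62.4° (1.09 rad). I then opened the jaws, lifted to 151 mm and handed the job in at about 11 s.

**Tightness:** The wrist torque rose from near 0 to 0.33 N m somewhere between 0.62 and 0.79 rad of turn. It then stayed at 0.17–0.21 N m, a bit under the stated 0.25 N m of friction. That puts the bite at roughly 0.3–0.47 rad. I inferred this from torque and angle, since the joints themselves can't be read.

**Nut angle:** After release, the flats measured 3.8° in the wrist picture, against 3.5° expected. The flats repeat every 60°, so this check alone is weak. The jaw opening held at about 35 mm during the turn, which also indicates that the nut turned with the fingers.

**Other foot:** The single nut looks the same in the scene pictures from before and after.

**What was off:**
- The tool picked up a tilt of 1–2° on the way down and I couldn't fully remove it.
- The TCP drifted about 2 mm sideways during the turn. Contact forces read at the end of each move stayed below 3 N.

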